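Build the sieve stack on the shaker for grading granules

ROBOT

A 6-joint arm with a two-finger parallel gripper is mounted at the origin on the work surface; the furniture and walls round the work are solid. World frame = base frame: x ahead of the robot, y to its left, z up, the work surface at z = 0. Lengths are in m, angles in rad, forces in N, time in s.
With the tool pointing down it reaches from about 0.35 to 0.975 m from the base axis. Payload 4.9 kg.
Tool frame: the origin (TCP) lies midway between the tips of the shut fingers; the grasp point (between the pads) lies 19 mm behind it; z points along the fingers, y is the line along which they close (so a half turn about z gives the same grasp; the last joint's range is limited). The gripper opens to 85 mm and grips with 20 to 120 N. Pads are 22 mm wide; open, the fingers measure 114 mm over their backs; the gripper's body (76 mm by 85 mm) begins 54 mm behind the grasp point. The pads swing forward as they close: fully open they stand 13 mm farther back than shut.
Start: joints at [1.196, 0.053, 1.613, -0, 1.476, -0.119], TCP at [0.158, 0.605, 0.231] pointing down, gripper open.
Joint ranges: [-3.01, 3.01], [-1.01, 2.22], [0.06, 2.58], [-1.02, 4.17], [0.09, 2.62], [-3.14, 3.14]. Speed limits (rad/s): [2.57, 2.57, 3.14, 3.14, 3.14, 3.14].

INTERFACE

Orientations are given as a rotation vector (axis times angle).
In Python, from station import ctrl gives the robot as it stands.
- The arm moves only by the shell command python3 -m handwheel 'ROWS' [FORCE]. ROWS is JSON, a list of rows, each an object with "gripper": the gripper command: -1 is fully open, 1 is shut, values between are in proportion; "offset": the shift along the tool's x, y, z in mm, a list of three; "rotation": the turn, a rotation vector about the tool's x, y, z in rad, a list of three. A call has exactly 8 rows; each row is the pose to reach, as a shift and turn from the pose commanded when the call began, along the tool's axes at that moment; what a row does not reach only later rows make up. A row lasts 1/8 s, in which the tool goes at most 62.5 mm and 10.7 degrees, less where a joint would pass 70% of its speed; a pose out of reach is approached as far as the arm can. A call with a gripper value outside its range is refused whole. The fingers move at their own pace and stop on an object; FORCE is the grip in N (left out, the last holds). Time passes only in rows, so rows that repeat a pose let the fingers close, or fill a call up. It gives the time, the measured TCP pose, the force, the opening and the grip force at its end, in the units of the state.
- ctrl.get_obs(): the state, without advancing time (a new reading comes with each control period).
- ctrl.get_image(name): name is "scene" or "side" or "wrist"; returns a dict with "image" (400x640x3 uint8, red, green, blue), "fovy" (degrees; the focal length in pixels is half the picture's height over the tangent of half this angle, whatever the lens; pixels are square), "cx", "cy" (the principal point, pixels), "xyz" and "attitude" of the camera in the world. Camera axes: x right, y up, looking along -z (the intrinsics and any distortion apply to the point x, -y, -z); pixel columns grow to the right and rows downward; lengths in m; the calibration is good to about 2 mm. A picture is of the moment at which its call begins. There is no depth.
- ctrl.finish_job(): hands the job in; it is judged then, once.
The state is a dict: "t": time; "q": joint angles; "dq": joint speeds; "effort": joint torques, N m; "tool_pos": TCP position; "tool_rot": TCP orientation; "contact_force": force on the tool from outside, world axes, zero at the start; "wrist_torque": the same for the moment, N m; "opening": finger opening in m; "grip_force": force on a finger pad.
Only numpy, scipy, OpenCV 4.12 (cv2) and the standard library are available. Lean on these libraries where they do the work, as an engineer would, in place of code of your own. Each camera call takes 0.05 s, during which the arm holds its last target. There are 200 camera calls.

TASK

Set up the sieve stack on the shaker, working up from the bottom and seating one piece at a time: the closed pan in the shaker's round seat, then the fine sieve, the medium sieve, the coarse sieve, and the lid on top. Every piece must sit upright and fully home in the one below; set them down gently, without dropping or forcing them, and leave the vial, the dosing cup and the carton where they stand.

Things in the scene. Friction and masses are not known exactly. Their poses are not given: they have to be found in the camera images.
- shaker: Bench sieve shaker, fixed: white square housing 112 x 112 mm, dial and switch on its -x side, on it a round plate (84 mm) with a shallow round seat. Seat floor: 46 mm above the origin, 66.4 mm wide (2.2 mm play round the pan), inside a lip 4.5 mm high. Origin: centre of the underside, straight below the seat's centre; z up.
- pan: Receiving pan: round steel dish with a plain closed flat bottom, no spigot; 62 mm outside diameter, 30 mm high, open on top (mouth 55 mm). Grip from above across its outside, tips at least 7 mm above the origin to clear the seat's lip. Seated, its origin is 46 mm above the shaker's. Origin: centre of its underside; z up. About 0.09 kg.
- fine_sieve: Finest bronze mesh (2.2 mm), lowest sieve: round steel frame, 62 mm outside, mouth 55 mm, 30 mm high. Lowest 7 mm: a spigot (52.4 mm wide, bevelled) that drops into the mouth below until the frame rests on that rim. Grip across the frame, tips at least 9 mm above the origin to clear the rim below. Seated, its origin is 23 mm above the pan's. Origin: underside centre; z up. 0.1 kg.
- medium_sieve: Middle bronze mesh (6 mm), middle height: round steel frame, 62 mm outside, mouth 55 mm, 38 mm high. Lowest 7 mm: a spigot (52.4 mm wide, bevelled) that drops into the mouth below until the frame rests on that rim. Grip across the frame, tips at least 9 mm above the origin to clear the rim below. Seated, its origin is 23 mm above the fine sieve's. Origin: underside centre; z up. 0.1 kg.
- coarse_sieve: Widest bronze mesh (13 mm), tallest sieve: round steel frame, 62 mm outside, mouth 55 mm, 46 mm high. Lowest 7 mm: a spigot (52.4 mm wide, bevelled) that drops into the mouth below until the frame rests on that rim. Grip across the frame, tips at least 9 mm above the origin to clear the rim below. Seated, its origin is 31 mm above the medium sieve's. Origin: underside centre; z up. 0.1 kg.
- lid: Steel lid: disc 62 mm wide, upright knob in the middle, 36 mm high in all. Lowest 7 mm: a spigot like the sieves' (52.4 mm wide); disc 7 to 11.5 mm above the origin; knob 21 mm thick, gripped 20 to 35 mm above the origin (tips at least 13 mm). Seated, its origin is 39 mm above the coarse sieve's. Origin: centre of its underside; z up. 0.07 kg.
- vial: Bystander: upright amber glass vial with a blue cap, 26 mm in diameter, 53 mm high, loose. Origin: centre of its underside.
- dosing_cup: Bystander: small clear plastic dosing cup, 40 mm in diameter, 36 mm high, loose. Origin: centre of its underside.
- carton: Bystander: small blue and white medicine carton lying flat, 88 x 50 x 22 mm (x, y, z), loose. Origin: centre of its underside.

How it is judged:
By the outcome, as a careful person would: the job done as asked, in the order asked, and still so for the second after the job is handed in, with the robot touching nothing.
It also fails if it takes over 118 s, if anything falls off the work surface, if the arm or the gripper's body presses on something with over 40 N, if the wrist force passes 120 N, or if a joint passes its speed limit or range.

## Working session

There is one attempt and no reset: what is moved stays moved. The work goes in short steps, Python scripts to look and compute and a shell command to move; the robot and the scene stay as the last step left them, time stands still between calls to the robot, and variables do not carry over. Pictures are saved under pics/ and viewed, at most 19 in all, crops included, and the job is handed in when it is done.

```bash
ls; mkdir -p pics
python3 - <<'E'
from station import ctrl
import cv2
o=ctrl.get_obs();print(o)
for n in ("scene","side","wrist"):
    d=ctrl.get_image(n);cv2.imwrite(f"pics/{n}0.png",d["image"][:,:,::-1])
    print(n,{k:v for k,v in d.items() if k!="image"})
E
```

```text
pics
{'t': 0.0, 'q': array([ 1.19597973e+00,  5.33647726e-02,  1.61430839e+00, -9.66786629e-06,
        1.47602160e+00, -1.19000514e-01]), 'dq': array([-1.63304365e-04,  2.73467018e-04, -1.89459871e-03, -9.22493185e-04,
       -2.67250110e-03, -1.01904203e-05]), 'effort': array([-1.01253336e-03, -3.93684840e+01, -3.70175064e+01, -1.62149977e-04,
        6.94793242e-03,  7.90048603e-06]), 'tool_pos': array([0.15791505, 0.60406433, 0.23004953]), 'tool_rot': array([-0.40067416, -3.11542696,  0.00320502]), 'contact_force': array([-0.21901713,  0.4358846 , -0.65525399]), 'wrist_torque': array([ 0.04838246, -0.04022618, -0.00152602]), 'grip_force': 0.0, 'opening': 0.0854247876109705}
scene {'fovy': 51.76189250805352, 'cx': 313.8623955130636, 'cy': 201.17535636369428, 'xyz': array([-0.10043035, -0.73107769,  0.97291275]), 'attitude': array([ 0.72575657, -0.22423578, -0.51969517])}
side {'fovy': 52.335617100352934, 'cx': 321.2066374016699, 'cy': 190.32124041880286, 'xyz': array([-0.08936385, -0.69854407,  0.68137879]), 'attitude': array([ 0.88835613, -0.25432283, -0.53441445])}
wrist {'fovy': 62.616698013297245, 'cx': 324.35779373169515, 'cy': 197.86571648798073, 'xyz': array([0.07919563, 0.62507778, 0.37333572]), 'attitude': array([-0.27707545, -0.21010884,  1.30401598])}
```

View pics/scene0.png

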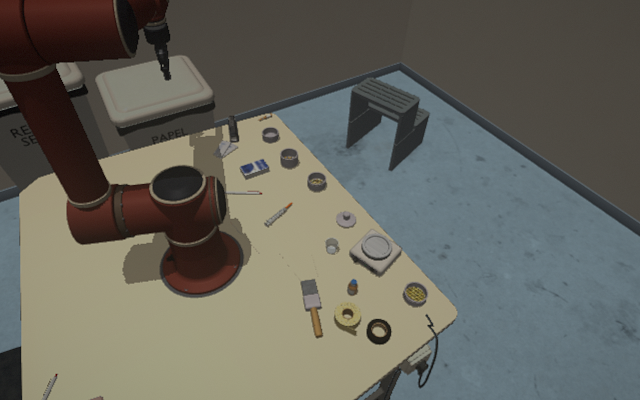

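View pics/side0.png

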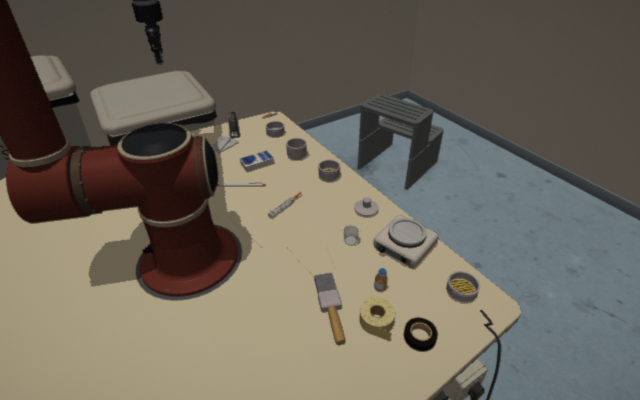

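View pics/wrist0.png

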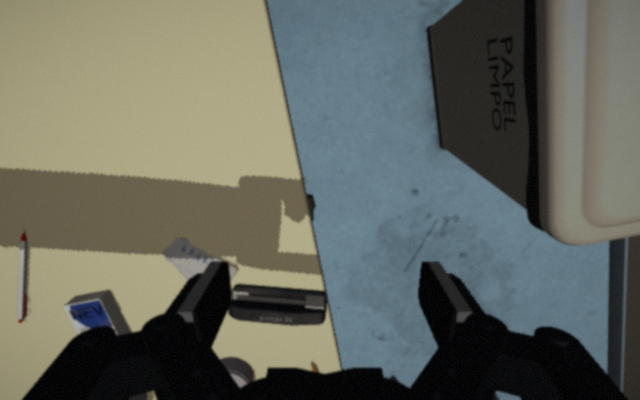

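The scene picture shows steel rings at about (270,134), (289,157) and (317,181), with a yellow-mesh ring at (415,293). The lid is at (346,218), shaker (375,248), cup (332,245), vial (352,287) and carton (254,168). Next I'll cast rays and view enlargements.

```bash
cat > h.py <<'E'
import numpy as np, cv2
from scipy.spatial.transform import Rotation as R
from station import ctrl
def ray(d,u,v):
    f=200/np.tan(np.radians(d["fovy"]/2))
    r=R.from_rotvec(d["attitude"]).apply([(u-d["cx"])/f,-(v-d["cy"])/f,-1.0])
    return np.array(d["xyz"]),r/np.linalg.norm(r)
def plane(d,u,v,z):
    o,r=ray(d,u,v); return o+r*(z-o[2])/r[2]
def tri(d1,p1,d2,p2):
    o1,a=ray(d1,*p1);o2,b=ray(d2,*p2)
    s=np.linalg.lstsq(np.c_[a,-b],o2-o1,rcond=None)[0]
    x,y=o1+s[0]*a,o2+s[1]*b
    return (x+y)/2,np.linalg.norm(x-y)
def proj(d,p):
    f=200/np.tan(np.radians(d["fovy"]/2))
    c=R.from_rotvec(d["attitude"]).inv().apply(np.array(p)-d["xyz"])
    return d["cx"]-f*c[0]/c[2], d["cy"]+f*c[1]/c[2]
def tool(o,p):  # world point in tool axes, mm
    return R.from_rotvec(o["tool_rot"]).inv().apply(np.array(p)-o["tool_pos"])*1000
E
python3 - <<'E'
from h import *
np.set_printoptions(precision=3,suppress=True)
a=ctrl.get_image("scene");b=ctrl.get_image("side")
S=[("ringA",270,134),("ringB",289,157),("ringC",317,181),("lid",346,218),("shaker",375,247),("ringD",415,293),("vial",352,287),("cup",332,245),("carton",254,168)]
T=[(275,129),(297,149),(329,170),(367,208),(408,233),(463,286),(381,279),(351,235),(257,160)]
for (n,u,v),t in zip(S,T): print(n,plane(a,u,v,.03),plane(b,*t,.03),*tri(a,(u,v),b,t))
A=cv2.resize(a["image"][115:315,235:435],(560,560),interpolation=2)[:,:,::-1]
cv2.imwrite("pics/a.png",A)
B=cv2.resize(b["image"][110:310,255:487],(696,600),interpolation=2)[:,:,::-1]
cv2.imwrite("pics/b.png",B)
o=ctrl.get_obs();w=ctrl.get_image("wrist")
print(R.from_rotvec(o["tool_rot"]).as_matrix(), tool(o,w["xyz"]),(R.from_rotvec(o["tool_rot"]).inv()*R.from_rotvec(w["attitude"])).as_matrix())
E
```

```text
ringA [0.415 0.378 0.03 ] [0.413 0.368 0.03 ] [0.426 0.399 0.011] 0.0027477899089984343
ringB [0.412 0.23  0.03 ] [0.411 0.222 0.03 ] [0.422 0.245 0.014] 0.0034377106099155287
ringC [0.432 0.08  0.03 ] [0.431 0.078 0.03 ] [0.436 0.086 0.023] 0.0001473469534197423
lid [ 0.423 -0.101  0.03 ] [ 0.418 -0.111  0.03 ] [ 0.442 -0.081 -0.002] 0.003553942634274714
shaker [ 0.432 -0.232  0.03 ] [ 0.442 -0.233  0.03 ] [ 0.418 -0.25   0.058] 0.006336571368510474
ringD [ 0.431 -0.404  0.03 ] [ 0.43  -0.407  0.03 ] [ 0.434 -0.403  0.024] 0.0018738918176623447
vial [ 0.3   -0.305  0.03 ] [ 0.304 -0.304  0.03 ] [ 0.293 -0.313  0.047] 0.001426254437834447
cup [ 0.331 -0.164  0.03 ] [ 0.329 -0.166  0.03 ] [ 0.336 -0.156  0.018] 0.00030795294700986404
carton [0.283 0.241 0.03 ] [0.284 0.234 0.03 ] [0.29  0.253 0.017] 0.003945289219589567
[[-0.967  0.253 -0.   ]
 [ 0.253  0.967 -0.001]
 [ 0.    -0.001 -1.   ]] [  81.521    0.08  -143.149] [[ 0.001  0.948  0.318]
 [ 1.    -0.001  0.001]
 [ 0.001  0.318 -0.948]]
```

View pics/b.png

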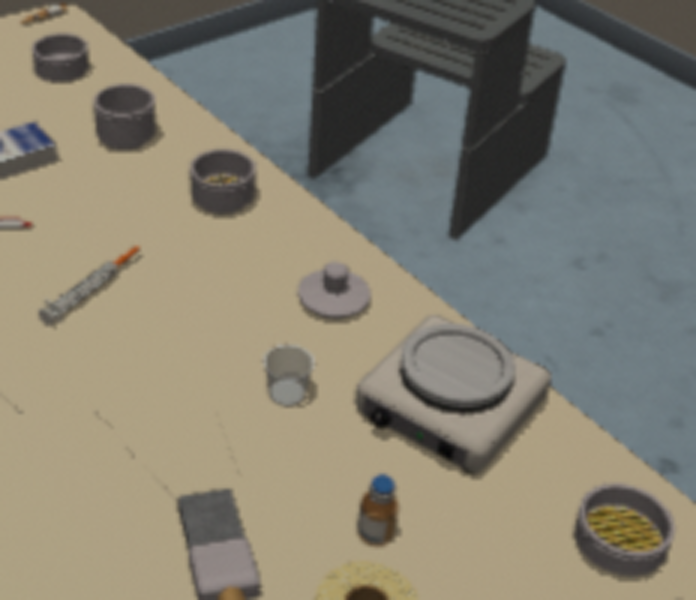

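The enlargement shows ring A (far left, short and dark inside, so probably the pan), ring B tall (probably coarse) and ring C middling with bronze mesh. Ring D is short with bronze mesh, near (463,286) in the side picture. I'll check each from above with the wrist camera, starting with A.

```bash
cat >> h.py <<'E'
def goto(p,yaw=0):  # offset mm, rotation to reach world TCP p with tool x = -world x (turned by yaw)
    o=ctrl.get_obs();T=R.from_rotvec(o["tool_rot"])
    W=R.from_euler("z",yaw)*R.from_matrix([[-1,0,0],[0,1,0],[0,0,-1]])
    print("t",round(o["t"],2),"pos",o["tool_pos"].round(4),"off",tool(o,p).round(1),"rot",(T.inv()*W).as_rotvec().round(3))
E
python3 -c "
from h import *
goto([.415,.378,.2])"
```

```text
t 0.3 pos [0.1581 0.6045 0.2309] off [-305.9 -154.1   31. ] rot [-0.001 -0.    -0.256]
```

```bash
python3 -m handwheel '[{"gripper":-1,"offset":[-50,-25,5],"rotation":[0,0,-0.05]},{"gripper":-1,"offset":[-100,-50,10],"rotation":[0,0,-0.1]},{"gripper":-1,"offset":[-155,-78,16],"rotation":[0,0,-0.15]},{"gripper":-1,"offset":[-208,-105,22],"rotation":[0,0,-0.2]},{"gripper":-1,"offset":[-260,-131,27],"rotation":[0,0,-0.256]},{"gripper":-1,"offset":[-306,-154,31],"rotation":[0,0,-0.256]},{"gripper":-1,"offset":[-306,-154,31],"rotation":[0,0,-0.256]},{"gripper":-1,"offset":[-306,-154,31],"rotation":[0,0,-0.256]}]' 30
python3 - <<'E'
from h import *
d=ctrl.get_image("wrist");cv2.imwrite("pics/wA.png",d["image"][:,:,::-1])
E
```

```text
t: 1.3
tool_pos: [0.415, 0.3784, 0.2003]
tool_rot: [-0.0, -3.141, -0.001]
contact_force: [-0.4, 0.5, -0.1]
opening: 0.0855
grip_force: 0.0
```

View pics/wA.png

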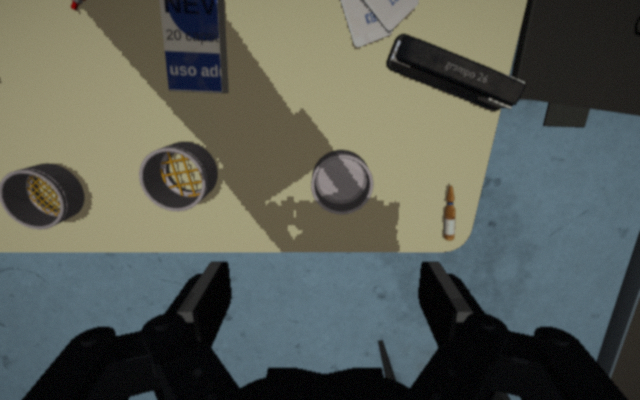

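The wrist picture shows the pan (closed) at about (342,181), the widest mesh (coarse) at (178,175) and a finer mesh, the medium sieve, at (43,195). So D is the fine sieve. Next I'll fit the rim circle.

```bash
cat >> h.py <<'E'
from scipy.optimize import least_squares
def locate(d,guess,z,r=.031,sat=60,save=None):
    """guess: world xy. grey blob there -> outline on plane z -> fixed-radius circle on its far side from the camera"""
    hsv=cv2.cvtColor(d["image"],cv2.COLOR_RGB2HSV)
    m=(hsv[...,1]<sat).astype(np.uint8)
    u,v=proj(d,[*guess,z]); f=200/np.tan(np.radians(d["fovy"]/2)); rp=f*r/(d["xyz"][2]-z)
    roi=np.zeros_like(m);cv2.circle(roi,(int(u),int(v)),int(rp*1.5),1,-1);m&=roi
    m=cv2.morphologyEx(m,cv2.MORPH_OPEN,np.ones((3,3),np.uint8))
    c=max(cv2.findContours(m,cv2.RETR_EXTERNAL,cv2.CHAIN_APPROX_NONE)[0],key=cv2.contourArea)
    h=cv2.convexHull(c)[:,0]; 
    poly=np.zeros_like(m);cv2.fillPoly(poly,[h],1)
    h=cv2.findContours(poly,cv2.RETR_EXTERNAL,cv2.CHAIN_APPROX_NONE)[0][0][:,0]
    P=np.array([plane(d,a,b,z)[:2] for a,b in h]); c0=P.mean(0)
    n=c0-d["xyz"][:2];n/=np.linalg.norm(n)
    for _ in range(3):
        Q=P[(P-c0)@n>0]
        s=least_squares(lambda q:np.hypot(*(Q-q).T)-r,c0,loss="soft_l1",f_scale=.0005); c0=s.x
    fr=least_squares(lambda q:np.hypot(*(Q-q[:2]).T)-q[2],[*c0,r],loss="soft_l1",f_scale=.0005).x
    print("centre",c0.round(4),"rms mm",(1e3*np.sqrt(np.mean((np.hypot(*(Q-c0).T)-r)**2))).round(2),"free fit",fr.round(4),"px",proj(d,[*c0,z]),len(Q))
    if save:
        im=d["image"][:,:,::-1].copy()
        for t in np.linspace(0,6.28,60):
            p=proj(d,[c0[0]+r*np.cos(t),c0[1]+r*np.sin(t),z]);im[int(p[1]),int(p[0])]=(0,0,255)
        cv2.imwrite(save,cv2.resize(im[60:260,200:460],None,fx=3,fy=3,interpolation=0)[:600,:])
    return c0
E
python3 - <<'E'
from h import *
d=ctrl.get_image("wrist")
for px,z,n in [((342,181),.03,'A'),((178,175),.046,'B'),((43,195),.038,'C')]:
    for s in (50,70): locate(d,plane(d,*px,z)[:2],z,sat=s,save=f"pics/f{n}.png")
E
```

```text
centre [0.4246 0.3953] rms mm 0.32 free fit [0.4245 0.3952 0.0311] px (np.float64(341.06984543997515), np.float64(184.96492114376522)) 84
centre [0.4277 0.4013] rms mm 7.79 free fit [0.4012 0.3961 0.0552] px (np.float64(347.0847655939535), np.float64(187.9910401511922)) 110
centre [0.4158 0.235 ] rms mm 0.3 free fit [0.4157 0.2352 0.0312] px (np.float64(171.17716735237428), np.float64(180.47562602132302)) 92
centre [0.4268 0.2246] rms mm 4.34 free fit [0.4199 0.2352 0.0419] px (np.float64(161.9048548343367), np.float64(191.66171050399402)) 104
centre [0.4387 0.0901] rms mm 0.84 free fit [0.4388 0.09   0.0309] px (np.float64(30.79326346264662), np.float64(200.47065008510003)) 88
centre [0.4549 0.0848] rms mm 4.45 free fit [0.4514 0.0887 0.0355] px (np.float64(30.030429093668147), np.float64(215.81186393698715)) 99
```

View pics/fA.png

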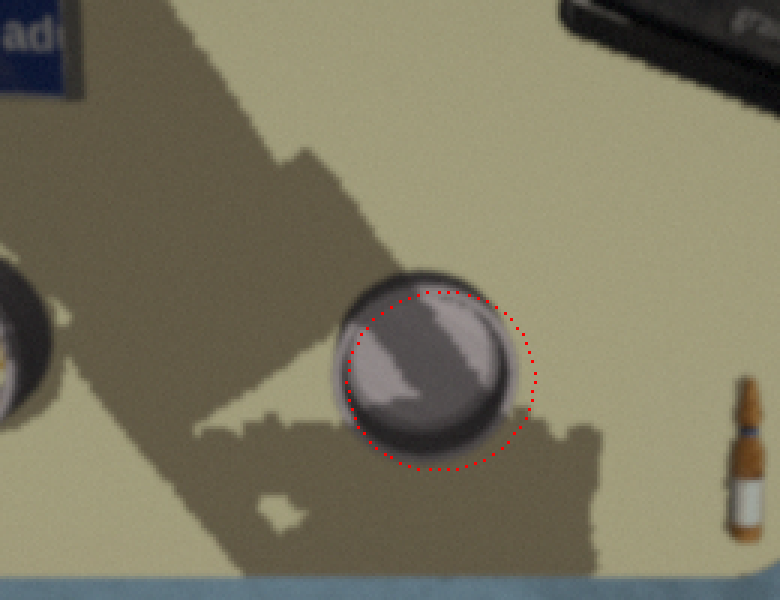

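The 50-threshold fit (first line) is consistent: free radius 31.1 mm at pixel (341,185). The overlay shows the bad 70-threshold fit. Descending to the pan and gripping.

```bash
python3 -m handwheel '[{"gripper":-1,"offset":[-5,9,20],"rotation":[0,0,0]},{"gripper":-1,"offset":[-9.6,17,70],"rotation":[0,0,0]},{"gripper":-1,"offset":[-9.6,17,115],"rotation":[0,0,0]},{"gripper":-1,"offset":[-9.6,17,155],"rotation":[0,0,0]},{"gripper":-1,"offset":[-9.6,17,180],"rotation":[0,0,0]},{"gripper":-1,"offset":[-9.6,17,190],"rotation":[0,0,0]},{"gripper":0,"offset":[-9.6,17,190],"rotation":[0,0,0]},{"gripper":0,"offset":[-9.6,17,190],"rotation":[0,0,0]}]' 30
python3 -m handwheel '[{"gripper":0.5,"offset":[0,0,0],"rotation":[0,0,0]},{"gripper":0.5,"offset":[0,0,0],"rotation":[0,0,0]},{"gripper":0.5,"offset":[0,0,0],"rotation":[0,0,0]},{"gripper":0.5,"offset":[0,0,-2],"rotation":[0,0,0]},{"gripper":0.5,"offset":[0,0,-30],"rotation":[0,0,0]},{"gripper":0.5,"offset":[0,0,-80],"rotation":[0,0,0]},{"gripper":0.5,"offset":[0,0,-130],"rotation":[0,0,0]},{"gripper":0.5,"offset":[0,0,-160],"rotation":[0,0,0]}]'
python3 -c "
from h import *
d=ctrl.get_image('wrist');cv2.imwrite('pics/hold1.png',d['image'][:,:,::-1])
goto([.425,-.245,.22])"
```

```text
t: 2.4
tool_pos: [0.4257, 0.3963, 0.0122]
tool_rot: [-0.001, 3.139, 0.003]
contact_force: [0.9, -0.1, -1.0]
opening: 0.0611
grip_force: 32.7
t: 3.4
tool_pos: [0.4253, 0.3954, 0.1728]
tool_rot: [-0.0, 3.14, 0.002]
contact_force: [0.1, 0.3, -0.8]
opening: 0.0613
grip_force: 33.0
t 3.45 pos [0.4269 0.3966 0.1769] off [   1.7 -641.4  -46.1] rot [0.005 0.007 0.   ]
```

View pics/hold1.png

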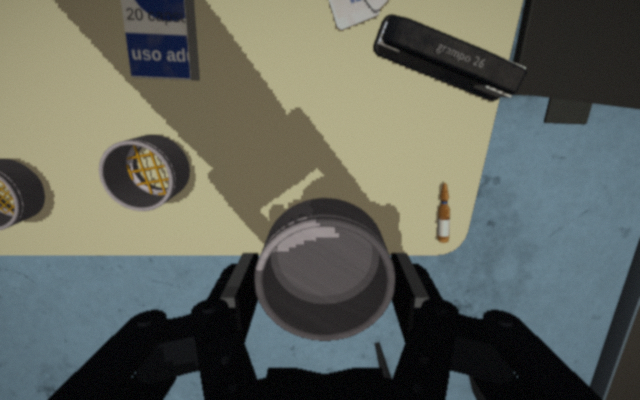

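The pan is held level in the jaws, rim centred near (325,268). I'll carry it toward the shaker and stop short to see the seat unobstructed.

```bash
python3 -m handwheel '[{"gripper":0.5,"offset":[0,-20,-20],"rotation":[0,0,0]},{"gripper":0.5,"offset":[0,-70,-50],"rotation":[0,0,0]},{"gripper":0.5,"offset":[0,-125,-70],"rotation":[0,0,0]},{"gripper":0.5,"offset":[0,-185,-73],"rotation":[0,0,0]},{"gripper":0.5,"offset":[0,-245,-73],"rotation":[0,0,0]},{"gripper":0.5,"offset":[0,-305,-73],"rotation":[0,0,0]},{"gripper":0.5,"offset":[0,-365,-73],"rotation":[0,0,0]},{"gripper":0.5,"offset":[0,-425,-73],"rotation":[0,0,0]}]'
python3 -m handwheel '[{"gripper":0.5,"offset":[0,-50,0],"rotation":[0,0,0]},{"gripper":0.5,"offset":[0,-90,0],"rotation":[0,0,0]},{"gripper":0.5,"offset":[0,-115,0],"rotation":[0,0,0]},{"gripper":0.5,"offset":[0,-120,0],"rotation":[0,0,0]},{"gripper":0.5,"offset":[0,-120,0],"rotation":[0,0,0]},{"gripper":0.5,"offset":[0,-120,0],"rotation":[0,0,0]},{"gripper":0.5,"offset":[0,-120,0],"rotation":[0,0,0]},{"gripper":0.5,"offset":[0,-120,0],"rotation":[0,0,0]}]'
python3 -c "
from h import *
d=ctrl.get_image('wrist');cv2.imwrite('pics/sh1.png',d['image'][:,:,::-1])
goto([.425,-.245,.22])"
```

```text
t: 4.45
tool_pos: [0.4239, -0.0315, 0.2417]
tool_rot: [0.0, -3.14, -0.0]
contact_force: [0.3, 0.4, -0.5]
opening: 0.061
grip_force: 33.1
t: 5.45
tool_pos: [0.425, -0.1493, 0.2434]
tool_rot: [-0.002, 3.141, -0.0]
contact_force: [-1.1, -0.0, -1.8]
opening: 0.0616
grip_force: 33.1
t 5.5 pos [ 0.425  -0.1494  0.2434] off [  0.1 -95.6  23.4] rot [-0.     0.     0.001]
```

View pics/sh1.png

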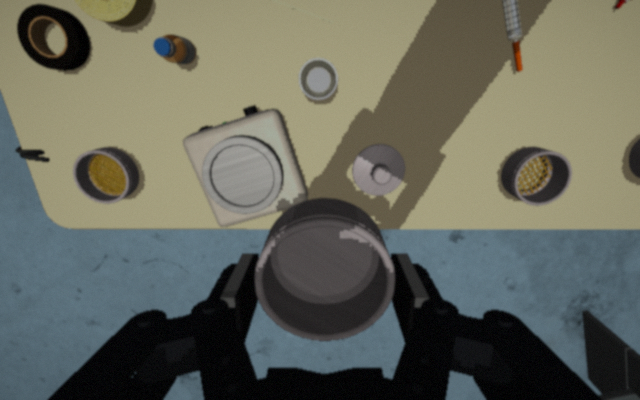

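The wrist view shows the seat ring centred near (243,173), the fine sieve at (107,174), the medium sieve at (536,176), the lid at (378,170) and the vial and cup nearer the base. I'll fit circles to the seat's edges.

```bash
cat >> h.py <<'E'
def rings(d,guess,z,lo,hi,rs=None):
    """edge points on plane z near guess; circle of free radius with most radial edges between lo and hi"""
    g=cv2.GaussianBlur(cv2.cvtColor(d["image"],cv2.COLOR_RGB2GRAY),(3,3),0)
    e=cv2.Canny(g,20,60); v,u=np.nonzero(e)
    P=np.array([plane(d,a,b,z)[:2] for a,b in zip(u,v)])
    c=np.array(guess,float)
    P=P[np.hypot(*(P-c).T)<hi+.008]
    best=None;rng=np.random.default_rng(0)
    for _ in range(6000):
        q=P[rng.choice(len(P),3,replace=False)]
        A=np.c_[2*q,np.ones(3)]
        if abs(np.linalg.det(A))<1e-6: continue
        s=np.linalg.solve(A,(q**2).sum(1));r=np.sqrt(max(s[2]+s[0]**2+s[1]**2,0))
        if not lo<r<hi or np.hypot(*(s[:2]-c))>.015: continue
        n=(abs(np.hypot(*(P-s[:2]).T)-r)<.0007).sum()/r
        if best is None or n>best[0]: best=(n,s[:2],r)
    n,cc,r=best;Q=P[abs(np.hypot(*(P-cc).T)-r)<.001]
    f=least_squares(lambda q:np.hypot(*(Q-q[:2]).T)-q[2],[*cc,r]).x
    print("ring",f.round(4),"n",len(Q)); return f
E
python3 - <<'E'
from h import *
d=ctrl.get_image("wrist")
for z in (.0505,.046):
  g=plane(d,243,173,z)[:2]; print(z,g)
  for lo,hi in ((.029,.0345),(.0335,.037),(.037,.040),(.040,.045)):
    try: rings(d,g,z,lo,hi)
    except Exception as e: print(lo,e)
locate(d,plane(d,107,174,.03)[:2],.03,sat=50)
locate(d,plane(d,536,176,.038)[:2],.038,sat=50)
locate(d,plane(d,378,170,.0115)[:2],.0115,sat=50)
E
```

```text
0.0505 [ 0.42875681 -0.23521892]
ring [ 0.432  -0.2365  0.0316] n 215
ring [ 0.4324 -0.2366  0.0349] n 239
ring [ 0.428  -0.2334  0.0399] n 193
ring [ 0.4328 -0.2377  0.0423] n 223
0.046 [ 0.42989873 -0.23636741]
ring [ 0.4332 -0.2377  0.032 ] n 213
ring [ 0.4336 -0.2378  0.0354] n 238
ring [ 0.4308 -0.2356  0.0386] n 177
ring [ 0.4338 -0.239   0.0427] n 225
centre [ 0.4395 -0.4006] rms mm 0.49 free fit [ 0.4396 -0.4007  0.0309] px (np.float64(100.53296084766058), np.float64(177.57065189629597)) 77
centre [0.4378 0.0898] rms mm 0.35 free fit [0.4378 0.0898 0.031 ] px (np.float64(542.9422230171332), np.float64(178.81510219143905)) 79
centre [ 0.435  -0.0868] rms mm 0.47 free fit [ 0.4356 -0.0864  0.0305] px (np.float64(378.1383303496867), np.float64(170.25606317843992)) 73
```

Run:
```python
from h import *
d=ctrl.get_image("wrist");o=ctrl.get_obs();print(o["tool_pos"])
z=.2434+.019
for lo,hi in ((.026,.0285),(.0295,.0325)):
    rings(d,o["tool_pos"][:2],z,lo,hi)
goto([.433,-.237,.12])
```

```text
[ 0.42497028 -0.14957456  0.24338875]
ring [ 0.4242 -0.1496  0.0275] n 344
ring [ 0.4248 -0.1496  0.0305] n 483
t 5.6 pos [ 0.425  -0.1496  0.2434] off [ -8.  -87.4 123.4] rot [-0.     0.     0.001]
```

Held pan centre is within 0.8 mm of the TCP, with rim radius 30.5 mm. Moving over the seat.

```bash
python3 -m handwheel '[{"gripper":0.5,"offset":[-3,-30,0],"rotation":[0,0,0]},{"gripper":0.5,"offset":[-7,-75,20],"rotation":[0,0,0]},{"gripper":0.5,"offset":[-8.7,-87.5,70],"rotation":[0,0,0]},{"gripper":0.5,"offset":[-8.7,-87.5,120],"rotation":[0,0,0]},{"gripper":0.5,"offset":[-8.7,-87.5,160],"rotation":[0,0,0]},{"gripper":0.5,"offset":[-8.7,-87.5,175],"rotation":[0,0,0]},{"gripper":0.5,"offset":[-8.7,-87.5,175],"rotation":[0,0,0]},{"gripper":0.5,"offset":[-8.7,-87.5,175],"rotation":[0,0,0]}]'
python3 - <<'E'
from h import *
d=ctrl.get_image("wrist");o=ctrl.get_obs();print(o["tool_pos"],o["contact_force"])
cv2.imwrite('pics/over1.png',d['image'][:,:,::-1])
z=o["tool_pos"][2]+.019
for lo,hi in ((.026,.0285),(.0295,.0325)): rings(d,o["tool_pos"][:2],z,lo,hi)
for lo,hi in ((.0335,.037),(.041,.044)): rings(d,[.433,-.237],.0505 if lo<.04 else .046,lo,hi)
E
```

```text
t: 6.6
tool_pos: [0.4351, -0.2382, 0.0706]
tool_rot: [-0.001, 3.139, -0.004]
contact_force: [-0.6, 0.2, 0.0]
opening: 0.0612
grip_force: 33.2
[ 0.43510225 -0.2382981   0.07069801] [ 0.6402421  -0.11543316 -1.1680751 ]
ring [ 0.4343 -0.2383  0.0274] n 364
ring [ 0.4348 -0.2383  0.0305] n 472
ring [ 0.4323 -0.2368  0.0343] n 285
ring [ 0.4342 -0.2376  0.0425] n 398
```

View pics/over1.png

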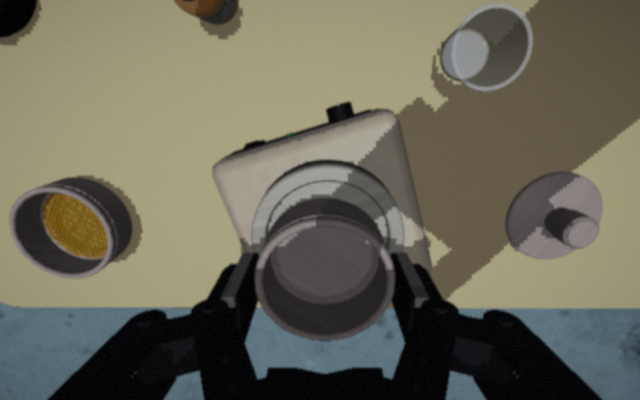

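The pan sits above the seat, with plate and rim concentric around (325,240). Lowering slowly.

```bash
python3 -m handwheel '[{"gripper":0.5,"offset":[0,0,0],"rotation":[0,0,0]},{"gripper":0.5,"offset":[0,0,2],"rotation":[0,0,0]},{"gripper":0.5,"offset":[0,0,4],"rotation":[0,0,0]},{"gripper":0.5,"offset":[0,0,6],"rotation":[0,0,0]},{"gripper":0.5,"offset":[0,0,8],"rotation":[0,0,0]},{"gripper":0.5,"offset":[0,0,9],"rotation":[0,0,0]},{"gripper":0.5,"offset":[0,0,9],"rotation":[0,0,0]},{"gripper":0.5,"offset":[0,0,9],"rotation":[0,0,0]}]'
python3 -m handwheel '[{"gripper":0.5,"offset":[0,0,0.5],"rotation":[0,0,0]},{"gripper":0.5,"offset":[0,0,1],"rotation":[0,0,0]},{"gripper":0.5,"offset":[0,0,1.5],"rotation":[0,0,0]},{"gripper":0.5,"offset":[0,0,2],"rotation":[0,0,0]},{"gripper":0.5,"offset":[0,0,2.5],"rotation":[0,0,0]},{"gripper":0.5,"offset":[0,0,3],"rotation":[0,0,0]},{"gripper":0.5,"offset":[0,0,3],"rotation":[0,0,0]},{"gripper":0.5,"offset":[0,0,3],"rotation":[0,0,0]}]'
python3 - <<'E'
from h import *
d=ctrl.get_image("wrist");o=ctrl.get_obs();print(o["tool_pos"],o["contact_force"],o["wrist_torque"])
E
```

```text
t: 7.65
tool_pos: [0.4337, -0.2373, 0.0594]
tool_rot: [-0.0, 3.141, -0.0]
contact_force: [-0.6, 0.4, -0.1]
opening: 0.0611
grip_force: 33.2
t: 8.65
tool_pos: [0.4336, -0.2373, 0.0577]
tool_rot: [0.001, -3.141, -0.001]
contact_force: [-5.3, 3.0, 9.7]
opening: 0.0614
grip_force: 33.9
[ 0.4336633  -0.23729894  0.05767416] [-5.2132692   3.53575115  9.3652189 ] [ 0.53238297  0.80125586 -0.00277764]
```

```bash
python3 -m handwheel '[{"gripper":0.5,"offset":[0,0,-0.7],"rotation":[0,0,0]},{"gripper":0.5,"offset":[0.3,0.2,-0.7],"rotation":[0,0,0]},{"gripper":0.5,"offset":[0.6,0.4,-0.7],"rotation":[0,0,0]},{"gripper":0.5,"offset":[0.9,0.6,-0.7],"rotation":[0,0,0]},{"gripper":0.5,"offset":[1.2,0.7,-0.7],"rotation":[0,0,0]},{"gripper":0.5,"offset":[1.2,0.7,-0.7],"rotation":[0,0,0]},{"gripper":0.5,"offset":[1.2,0.7,-0.7],"rotation":[0,0,0]},{"gripper":0.5,"offset":[1.2,0.7,-0.7],"rotation":[0,0,0]}]'
python3 - <<'E'
from h import *
d=ctrl.get_image("wrist");o=ctrl.get_obs();print(o["tool_pos"],o["contact_force"],o["wrist_torque"])
z=.046+.030
cv2.imwrite('pics/in1.png',d['image'][:,:,::-1])
for lo,hi in ((.026,.0285),(.0295,.0325)): rings(d,o["tool_pos"][:2],z,lo,hi)
for lo,hi in ((.0335,.037),(.041,.044)): rings(d,[.433,-.237],.0505 if lo<.04 else .046,lo,hi)
E
```

```text
t: 9.7
tool_pos: [0.4333, -0.2372, 0.0577]
tool_rot: [-0.0, 3.139, -0.002]
contact_force: [3.5, -1.3, 5.7]
opening: 0.0613
grip_force: 33.6
[ 0.43332794 -0.23718731  0.0577544 ] [ 3.81627022 -0.7906478   5.25620952] [-0.20284333 -0.54996749 -0.01534096]
ring [ 0.4334 -0.2373  0.0275] n 374
ring [ 0.4337 -0.2373  0.0307] n 429
ring [ 0.4345 -0.2372  0.0348] n 293
ring [ 0.4298 -0.2367  0.0411] n 354
```

View pics/in1.png

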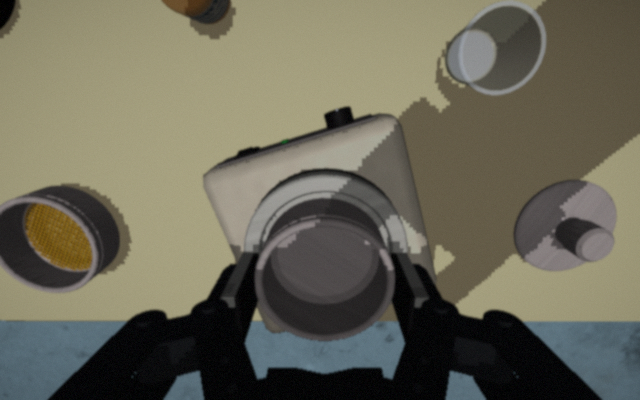

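Lateral force flips with sub-millimetre motion, so this is stiction on the seat floor. TCP z of 0.0577 also matches a bottom at 46 mm, whereas the lip would give about 62 mm. Relieve, release, rise and check.

```bash
python3 -m handwheel '[{"gripper":0.5,"offset":[-0.4,-0.2,-0.4],"rotation":[0,0,0]},{"gripper":0.5,"offset":[-0.4,-0.2,-0.4],"rotation":[0,0,0]},{"gripper":-1,"offset":[-0.4,-0.2,-0.4],"rotation":[0,0,0]},{"gripper":-1,"offset":[-0.4,-0.2,-0.4],"rotation":[0,0,0]},{"gripper":-1,"offset":[-0.4,-0.2,-0.4],"rotation":[0,0,0]},{"gripper":-1,"offset":[0,0,-20],"rotation":[0,0,0]},{"gripper":-1,"offset":[0,0,-70],"rotation":[0,0,0]},{"gripper":-1,"offset":[0,0,-130],"rotation":[0,0,0]}]'
python3 -m handwheel '[{"gripper":-1,"offset":[0,-20,-40],"rotation":[0,0,0]},{"gripper":-1,"offset":[0,-40,-50],"rotation":[0,0,0]},{"gripper":-1,"offset":[0,-60,-50],"rotation":[0,0,0]},{"gripper":-1,"offset":[0,-75,-50],"rotation":[0,0,0]},{"gripper":-1,"offset":[0,-80,-50],"rotation":[0,0,0]},{"gripper":-1,"offset":[0,-80,-50],"rotation":[0,0,0]},{"gripper":-1,"offset":[0,-80,-50],"rotation":[0,0,0]},{"gripper":-1,"offset":[0,-80,-50],"rotation":[0,0,0]}]'
python3 - <<'E'
from h import *
d=ctrl.get_image("wrist");o=ctrl.get_obs();print(o["tool_pos"],o["contact_force"])
for lo,hi in ((.026,.0285),(.0295,.0325)): rings(d,[.4333,-.2373],.076,lo,hi)
for lo,hi in ((.0335,.037),(.041,.044)): rings(d,[.433,-.237],.0505 if lo<.04 else .046,lo,hi)
for lo,hi in ((.026,.0285),(.0295,.0325)): rings(d,[.4395,-.4006],.03,lo,hi)
c=locate(d,[.4395,-.4006],.03,sat=50)
goto([*c,.011])
cv2.imwrite('pics/after1.png',d['image'][:,:,::-1])
E
```

```text
t: 10.75
tool_pos: [0.4311, -0.2356, 0.1865]
tool_rot: [0.0, -3.138, -0.004]
contact_force: [0.6, -0.2, 0.6]
opening: 0.0855
grip_force: 0.0
t: 11.75
tool_pos: [0.4325, -0.3161, 0.237]
tool_rot: [-0.001, 3.142, 0.0]
contact_force: [1.1, -0.1, 0.7]
opening: 0.0855
grip_force: 0.0
[ 0.43254325 -0.31618873  0.23708538] [0.44134979 0.06253956 0.42940934]
ring [ 0.4328 -0.2371  0.0276] n 149
ring [ 0.434  -0.2397  0.03  ] n 141
ring [ 0.4354 -0.234   0.0348] n 143
ring [ 0.4317 -0.2377  0.0429] n 199
ring [ 0.4391 -0.4006  0.0274] n 168
ring [ 0.4366 -0.3961  0.0317] n 159
centre [ 0.4392 -0.4005] rms mm 0.32 free fit [ 0.439  -0.4003  0.0313] px (np.float64(247.52914557711244), np.float64(172.4771081123634)) 78
t 11.8 pos [ 0.4325 -0.3162  0.2371] off [ -6.6 -84.3 226.1] rot [-0.     0.     0.001]
```

View pics/after1.png

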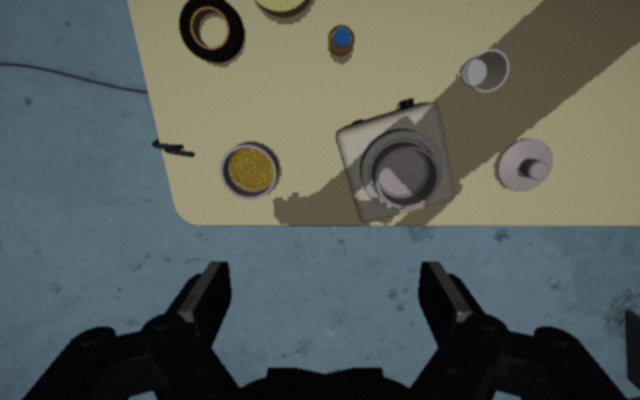

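The pan sits flat in the seat at (405,170), mouth centred at (0.4328, -0.2371). The fine sieve is at (249,170), centre (0.4391, -0.4006). Picking it.

```bash
python3 -m handwheel '[{"gripper":-1,"offset":[-3,-40,30],"rotation":[0,0,0]},{"gripper":-1,"offset":[-6,-75,75],"rotation":[0,0,0]},{"gripper":-1,"offset":[-6.6,-84.3,125],"rotation":[0,0,0]},{"gripper":-1,"offset":[-6.6,-84.3,170],"rotation":[0,0,0]},{"gripper":-1,"offset":[-6.6,-84.3,205],"rotation":[0,0,0]},{"gripper":-1,"offset":[-6.6,-84.3,225],"rotation":[0,0,0]},{"gripper":-1,"offset":[-6.6,-84.3,225],"rotation":[0,0,0]},{"gripper":-1,"offset":[-6.6,-84.3,225],"rotation":[0,0,0]}]'
python3 -m handwheel '[{"gripper":0.5,"offset":[0,0,0],"rotation":[0,0,0]},{"gripper":0.5,"offset":[0,0,0],"rotation":[0,0,0]},{"gripper":0.5,"offset":[0,0,0],"rotation":[0,0,0]},{"gripper":0.5,"offset":[0,0,0],"rotation":[0,0,0]},{"gripper":0.5,"offset":[0,0,0],"rotation":[0,0,0]},{"gripper":0.5,"offset":[0,0,0],"rotation":[0,0,0]},{"gripper":0.5,"offset":[0,0,0],"rotation":[0,0,0]},{"gripper":0.5,"offset":[0,0,0],"rotation":[0,0,0]}]'
python3 -c "
from h import *
print(ctrl.get_obs()['wrist_torque']);goto([.4338,-.2371,.15])"
```

```text
t: 12.8
tool_pos: [0.4401, -0.4019, 0.0139]
tool_rot: [-0.001, 3.14, -0.004]
contact_force: [0.4, -0.4, 1.0]
opening: 0.0852
grip_force: 0.0
t: 13.8
tool_pos: [0.4401, -0.4018, 0.0143]
tool_rot: [-0.0, 3.14, -0.003]
contact_force: [-0.5, 0.3, 5.5]
opening: 0.0603
grip_force: 32.2
[0.22750775 0.1460385  0.04578563]
t 13.8 pos [ 0.4401 -0.4018  0.0143] off [   5.9  164.5 -136. ] rot [-0.002  0.002  0.   ]
```

```bash
python3 -m handwheel '[{"gripper":0.5,"offset":[0,0,-20],"rotation":[0,0,0]},{"gripper":0.5,"offset":[0,0,-60],"rotation":[0,0,0]},{"gripper":0.5,"offset":[1,20,-105],"rotation":[0,0,0]},{"gripper":0.5,"offset":[3,65,-120],"rotation":[0,0,0]},{"gripper":0.5,"offset":[5,115,-120],"rotation":[0,0,0]},{"gripper":0.5,"offset":[6,150,-115],"rotation":[0,0,0]},{"gripper":0.5,"offset":[6,164.5,-105],"rotation":[0,0,0]},{"gripper":0.5,"offset":[6,164.5,-100],"rotation":[0,0,0]}]'
python3 -m handwheel '[{"gripper":0.5,"offset":[0,0,4],"rotation":[0,0,0]},{"gripper":0.5,"offset":[0,0,8],"rotation":[0,0,0]},{"gripper":0.5,"offset":[0,0,10],"rotation":[0,0,0]},{"gripper":0.5,"offset":[0,0,10],"rotation":[0,0,0]},{"gripper":0.5,"offset":[0,0,10],"rotation":[0,0,0]},{"gripper":0.5,"offset":[0,0,10],"rotation":[0,0,0]},{"gripper":0.5,"offset":[0,0,10],"rotation":[0,0,0]},{"gripper":0.5,"offset":[0,0,10],"rotation":[0,0,0]}]'
python3 - <<'E'
from h import *
d=ctrl.get_image("wrist");o=ctrl.get_obs();print(o["tool_pos"],o["contact_force"],o["wrist_torque"])
cv2.imwrite('pics/over2.png',d['image'][:,:,::-1])
z=o["tool_pos"][2]+.0157
for lo,hi in ((.026,.0285),(.0295,.0325)): rings(d,o["tool_pos"][:2],z,lo,hi)
E
```

```text
t: 14.8
tool_pos: [0.4329, -0.236, 0.1118]
tool_rot: [0.002, -3.141, 0.001]
contact_force: [0.2, -1.1, -1.1]
opening: 0.06
grip_force: 33.1
t: 15.8
tool_pos: [0.4331, -0.2364, 0.1021]
tool_rot: [-0.0, 3.141, -0.0]
contact_force: [0.5, -0.4, -1.6]
opening: 0.06
grip_force: 33.1
[ 0.43305868 -0.23635111  0.1020614 ] [-0.14539618 -0.37853885 -0.8857257 ] [0.01336386 0.01304056 0.07464639]
ring [ 0.4318 -0.2365  0.0276] n 430
ring [ 0.4323 -0.2365  0.0307] n 466
```

View pics/over2.png

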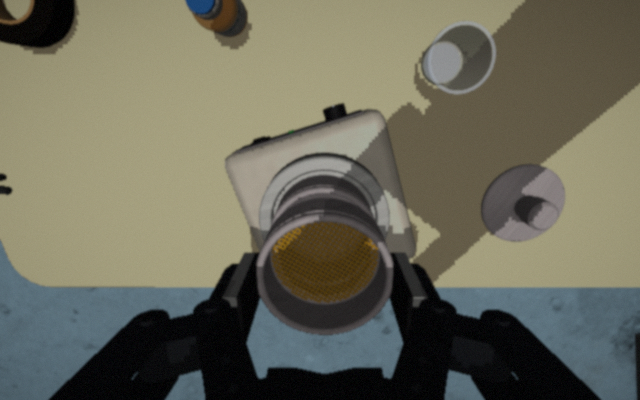

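The fine sieve is held above the pan, rim at (325,262), about 1.2 mm short in x and 0.7 mm off in y. Correcting, then lowering.

```bash
python3 -m handwheel '[{"gripper":0.5,"offset":[-1.2,-0.7,0],"rotation":[0,0,0]},{"gripper":0.5,"offset":[-1.2,-0.7,4],"rotation":[0,0,0]},{"gripper":0.5,"offset":[-1.2,-0.7,8],"rotation":[0,0,0]},{"gripper":0.5,"offset":[-1.2,-0.7,10],"rotation":[0,0,0]},{"gripper":0.5,"offset":[-1.2,-0.7,11],"rotation":[0,0,0]},{"gripper":0.5,"offset":[-1.2,-0.7,12],"rotation":[0,0,0]},{"gripper":0.5,"offset":[-1.2,-0.7,13],"rotation":[0,0,0]},{"gripper":0.5,"offset":[-1.2,-0.7,14],"rotation":[0,0,0]}]'
python3 -m handwheel '[{"gripper":0.5,"offset":[0,0,0.5],"rotation":[0,0,0]},{"gripper":0.5,"offset":[0,0,1],"rotation":[0,0,0]},{"gripper":0.5,"offset":[0,0,1.5],"rotation":[0,0,0]},{"gripper":0.5,"offset":[0,0,2],"rotation":[0,0,0]},{"gripper":0.5,"offset":[0,0,2.5],"rotation":[0,0,0]},{"gripper":0.5,"offset":[0,0,3],"rotation":[0,0,0]},{"gripper":0.5,"offset":[0,0,3],"rotation":[0,0,0]},{"gripper":0.5,"offset":[0,0,3],"rotation":[0,0,0]}]'
```

```text
t: 16.85
tool_pos: [0.4343, -0.2371, 0.088]
tool_rot: [-0.0, 3.141, -0.0]
contact_force: [-0.0, -0.2, -1.2]
opening: 0.0599
grip_force: 33.1
t: 17.85
tool_pos: [0.4342, -0.237, 0.085]
tool_rot: [0.0, -3.142, -0.0]
contact_force: [1.2, -0.8, -1.4]
opening: 0.0602
grip_force: 33.1
```

```bash
python3 -m handwheel '[{"gripper":0.5,"offset":[0,0,0.5],"rotation":[0,0,0]},{"gripper":0.5,"offset":[0,0,1],"rotation":[0,0,0]},{"gripper":0.5,"offset":[0,0,1.5],"rotation":[0,0,0]},{"gripper":0.5,"offset":[0,0,2],"rotation":[0,0,0]},{"gripper":0.5,"offset":[0,0,2.2],"rotation":[0,0,0]},{"gripper":0.5,"offset":[0,0,2.4],"rotation":[0,0,0]},{"gripper":0.5,"offset":[0,0,2.4],"rotation":[0,0,0]},{"gripper":0.5,"offset":[0,0,2.4],"rotation":[0,0,0]}]'
```

```text
t: 18.85
tool_pos: [0.4343, -0.2371, 0.0833]
tool_rot: [0.0, -3.141, 0.0]
contact_force: [-3.7, 1.0, 5.5]
opening: 0.0601
grip_force: 33.7
```

Seated at exactly the expected height (0.0833) with light contact. Releasing, then heading for the medium sieve.

```bash
python3 - <<'E'
from h import *
d=ctrl.get_image("wrist");o=ctrl.get_obs()
z=.099
for lo,hi in ((.026,.0285),(.0295,.0325)): rings(d,o["tool_pos"][:2],z,lo,hi)
E
python3 -m handwheel '[{"gripper":0.5,"offset":[0.2,0,-0.4],"rotation":[0,0,0]},{"gripper":-1,"offset":[0.2,0,-0.4],"rotation":[0,0,0]},{"gripper":-1,"offset":[0.2,0,-0.4],"rotation":[0,0,0]},{"gripper":-1,"offset":[0.2,0,-0.4],"rotation":[0,0,0]},{"gripper":-1,"offset":[0,0,-20],"rotation":[0,0,0]},{"gripper":-1,"offset":[0,0,-60],"rotation":[0,0,0]},{"gripper":-1,"offset":[0,0,-110],"rotation":[0,0,0]},{"gripper":-1,"offset":[0,0,-150],"rotation":[0,0,0]}]'
python3 -m handwheel '[{"gripper":-1,"offset":[0,40,0],"rotation":[0,0,0]},{"gripper":-1,"offset":[0,100,0],"rotation":[0,0,0]},{"gripper":-1,"offset":[0,160,0],"rotation":[0,0,0]},{"gripper":-1,"offset":[0,205,0],"rotation":[0,0,0]},{"gripper":-1,"offset":[0,220,0],"rotation":[0,0,0]},{"gripper":-1,"offset":[0,220,0],"rotation":[0,0,0]},{"gripper":-1,"offset":[0,220,0],"rotation":[0,0,0]},{"gripper":-1,"offset":[0,220,0],"rotation":[0,0,0]}]'
python3 - <<'E'
from h import *
d=ctrl.get_image("wrist");o=ctrl.get_obs();print(o["tool_pos"])
rings(d,[.4335,-.237],.099,.026,.0285)
rings(d,[.4378,.0898],.038,.026,.0285)
c=locate(d,[.4378,.0898],.038,sat=50)
locate(d,[.435,-.087],.0115,sat=50)
goto([*c,.012])
cv2.imwrite('pics/after2.png',d['image'][:,:,::-1])
E
```

```text
ring [ 0.4331 -0.2372  0.0276] n 413
ring [ 0.4336 -0.2372  0.0306] n 471
t: 19.9
tool_pos: [0.4345, -0.2372, 0.2347]
tool_rot: [-0.0, 3.14, -0.002]
contact_force: [0.5, 0.1, -0.2]
opening: 0.0857
grip_force: 0.0
t: 20.9
tool_pos: [0.4343, -0.0182, 0.2325]
tool_rot: [-0.003, -3.141, 0.0]
contact_force: [-0.2, -0.6, -0.4]
opening: 0.0853
grip_force: 0.0
[ 0.43426468 -0.01809698  0.23254036]
ring [ 0.4335 -0.2376  0.0275] n 230
ring [0.4378 0.0901 0.0274] n 126
centre [0.4379 0.0897] rms mm 0.35 free fit [0.4378 0.0897 0.031 ] px (np.float64(426.95312117139395), np.float64(172.62650585545697)) 81
centre [ 0.4351 -0.0864] rms mm 0.43 free fit [ 0.4349 -0.0863  0.0311] px (np.float64(264.31705395143547), np.float64(164.60581874859633)) 76
t 20.95 pos [ 0.4343 -0.0181  0.2325] off [ -3.5 107.9 220.5] rot [-0.    -0.    -0.002]
```

View pics/after2.png

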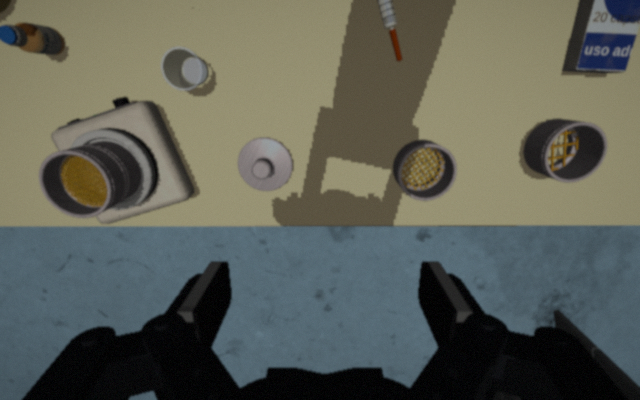

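The fine sieve sits squarely on the pan at (82,180), the lid is at (264,165), medium at (425,168) and coarse at (565,150). Picking the medium sieve.

```bash
python3 -m handwheel '[{"gripper":-1,"offset":[-2,50,20],"rotation":[0,0,0]},{"gripper":-1,"offset":[-3.5,95,60],"rotation":[0,0,0]},{"gripper":-1,"offset":[-3.5,108,115],"rotation":[0,0,0]},{"gripper":-1,"offset":[-3.5,108,165],"rotation":[0,0,0]},{"gripper":-1,"offset":[-3.5,108,200],"rotation":[0,0,0]},{"gripper":-1,"offset":[-3.5,108,217],"rotation":[0,0,0]},{"gripper":-1,"offset":[-3.5,108,217],"rotation":[0,0,0]},{"gripper":-1,"offset":[-3.5,108,217],"rotation":[0,0,0]}]'
python3 -m handwheel '[{"gripper":0.5,"offset":[0,0,0],"rotation":[0,0,0]},{"gripper":0.5,"offset":[0,0,0],"rotation":[0,0,0]},{"gripper":0.5,"offset":[0,0,0],"rotation":[0,0,0]},{"gripper":0.5,"offset":[0,0,0],"rotation":[0,0,0]},{"gripper":0.5,"offset":[0,0,0],"rotation":[0,0,0]},{"gripper":0.5,"offset":[0,0,0],"rotation":[0,0,0]},{"gripper":0.5,"offset":[0,0,0],"rotation":[0,0,0]},{"gripper":0.5,"offset":[0,0,0],"rotation":[0,0,0]}]'
python3 -c "
from h import *
goto([.4338,-.2375,.135])"
```

```text
t: 21.95
tool_pos: [0.4386, 0.0906, 0.0166]
tool_rot: [0.001, 3.14, 0.0]
contact_force: [-0.2, 0.5, 0.5]
opening: 0.0854
grip_force: 0.0
t: 22.95
tool_pos: [0.4388, 0.0908, 0.0174]
tool_rot: [-0.0, 3.14, -0.001]
contact_force: [-2.1, -0.1, 5.9]
opening: 0.0615
grip_force: 31.9
t 22.95 pos [0.4388 0.0908 0.0174] off [   4.8 -328.4 -117.5] rot [-0.     0.002  0.   ]
```

```bash
python3 -m handwheel '[{"gripper":0.5,"offset":[0,0,-20],"rotation":[0,0,0]},{"gripper":0.5,"offset":[0,-5,-65],"rotation":[0,0,0]},{"gripper":0.5,"offset":[1,-35,-110],"rotation":[0,0,0]},{"gripper":0.5,"offset":[2,-85,-135],"rotation":[0,0,0]},{"gripper":0.5,"offset":[3,-145,-140],"rotation":[0,0,0]},{"gripper":0.5,"offset":[4,-205,-140],"rotation":[0,0,0]},{"gripper":0.5,"offset":[4.8,-260,-140],"rotation":[0,0,0]},{"gripper":0.5,"offset":[4.8,-300,-140],"rotation":[0,0,0]}]'
python3 -m handwheel '[{"gripper":0.5,"offset":[0,-20,0],"rotation":[0,0,0]},{"gripper":0.5,"offset":[0,-28.4,10],"rotation":[0,0,0]},{"gripper":0.5,"offset":[0,-28.4,20],"rotation":[0,0,0]},{"gripper":0.5,"offset":[0,-28.4,22],"rotation":[0,0,0]},{"gripper":0.5,"offset":[0,-28.4,22],"rotation":[0,0,0]},{"gripper":0.5,"offset":[0,-28.4,22],"rotation":[0,0,0]},{"gripper":0.5,"offset":[0,-28.4,22],"rotation":[0,0,0]},{"gripper":0.5,"offset":[0,-28.4,22],"rotation":[0,0,0]}]'
python3 - <<'E'
from h import *
d=ctrl.get_image("wrist");o=ctrl.get_obs();print(o["tool_pos"],o["contact_force"],o["wrist_torque"])
cv2.imwrite('pics/over3.png',d['image'][:,:,::-1])
z=o["tool_pos"][2]-.0174+.038
for lo,hi in ((.026,.0285),(.0295,.0325)): rings(d,o["tool_pos"][:2],z,lo,hi)
E
```

```text
t: 23.95
tool_pos: [0.4326, -0.2114, 0.1563]
tool_rot: [0.002, 3.14, -0.001]
contact_force: [0.9, 0.6, -1.0]
opening: 0.0615
grip_force: 33.3
t: 24.95
tool_pos: [0.4331, -0.2375, 0.1339]
tool_rot: [-0.0, 3.141, -0.001]
contact_force: [0.1, 0.2, -1.0]
opening: 0.0614
grip_force: 33.3
[ 0.43304287 -0.23752569  0.13384066] [-0.50331333  1.12592755 -0.10476684] [-0.00383498 -0.01254544  0.0789379 ]
ring [ 0.4321 -0.2376  0.0276] n 431
ring [ 0.4326 -0.2376  0.0307] n 489
```

```bash
python3 -m handwheel '[{"gripper":0.5,"offset":[-1.1,0.2,3],"rotation":[0,0,0]},{"gripper":0.5,"offset":[-1.1,0.2,8],"rotation":[0,0,0]},{"gripper":0.5,"offset":[-1.1,0.2,13],"rotation":[0,0,0]},{"gripper":0.5,"offset":[-1.1,0.2,16],"rotation":[0,0,0]},{"gripper":0.5,"offset":[-1.1,0.2,17.5],"rotation":[0,0,0]},{"gripper":0.5,"offset":[-1.1,0.2,18.5],"rotation":[0,0,0]},{"gripper":0.5,"offset":[-1.1,0.2,19.5],"rotation":[0,0,0]},{"gripper":0.5,"offset":[-1.1,0.2,20.5],"rotation":[0,0,0]}]'
python3 -m handwheel '[{"gripper":0.5,"offset":[0,0,0.6],"rotation":[0,0,0]},{"gripper":0.5,"offset":[0,0,1.2],"rotation":[0,0,0]},{"gripper":0.5,"offset":[0,0,1.8],"rotation":[0,0,0]},{"gripper":0.5,"offset":[0,0,2.4],"rotation":[0,0,0]},{"gripper":0.5,"offset":[0,0,2.8],"rotation":[0,0,0]},{"gripper":0.5,"offset":[0,0,3.2],"rotation":[0,0,0]},{"gripper":0.5,"offset":[0,0,3.2],"rotation":[0,0,0]},{"gripper":0.5,"offset":[0,0,3.2],"rotation":[0,0,0]}]'
```

```text
t: 26.0
tool_pos: [0.4341, -0.2373, 0.1132]
tool_rot: [-0.0, 3.141, -0.0]
contact_force: [-0.2, 0.5, -0.3]
opening: 0.0618
grip_force: 33.3
t: 27.0
tool_pos: [0.434, -0.2373, 0.1099]
tool_rot: [0.0, -3.142, -0.0]
contact_force: [-0.8, -0.1, -1.8]
opening: 0.0615
grip_force: 33.3
```

```bash
python3 -m handwheel '[{"gripper":0.5,"offset":[0,0,0.3],"rotation":[0,0,0]},{"gripper":0.5,"offset":[0,0,0.6],"rotation":[0,0,0]},{"gripper":0.5,"offset":[0,0,0.9],"rotation":[0,0,0]},{"gripper":0.5,"offset":[0,0,1.2],"rotation":[0,0,0]},{"gripper":0.5,"offset":[0,0,1.4],"rotation":[0,0,0]},{"gripper":0.5,"offset":[0,0,1.4],"rotation":[0,0,0]},{"gripper":0.5,"offset":[0,0,1.4],"rotation":[0,0,0]},{"gripper":0.5,"offset":[0,0,1.4],"rotation":[0,0,0]}]'
```

```text
t: 28.0
tool_pos: [0.4343, -0.2374, 0.1094]
tool_rot: [-0.0, 3.141, -0.0]
contact_force: [-2.7, 2.1, 6.6]
opening: 0.0618
grip_force: 33.8
```

Seated as expected. Releasing and going to the coarse sieve.

```bash
python3 - <<'E'
from h import *
d=ctrl.get_image("wrist");o=ctrl.get_obs()
rings(d,o["tool_pos"][:2],.130,.026,.0285)
E
python3 -m handwheel '[{"gripper":0.5,"offset":[0.2,-0.1,-0.5],"rotation":[0,0,0]},{"gripper":-1,"offset":[0.2,-0.1,-0.5],"rotation":[0,0,0]},{"gripper":-1,"offset":[0.2,-0.1,-0.5],"rotation":[0,0,0]},{"gripper":-1,"offset":[0.2,-0.1,-0.5],"rotation":[0,0,0]},{"gripper":-1,"offset":[0,0,-20],"rotation":[0,0,0]},{"gripper":-1,"offset":[0,0,-60],"rotation":[0,0,0]},{"gripper":-1,"offset":[0,30,-100],"rotation":[0,0,0]},{"gripper":-1,"offset":[0,85,-130],"rotation":[0,0,0]}]'
python3 -m handwheel '[{"gripper":-1,"offset":[1,55,0],"rotation":[0,0,0]},{"gripper":-1,"offset":[4,115,0],"rotation":[0,0,0]},{"gripper":-1,"offset":[7,175,0],"rotation":[0,0,0]},{"gripper":-1,"offset":[10,220,0],"rotation":[0,0,0]},{"gripper":-1,"offset":[10,250,0],"rotation":[0,0,0]},{"gripper":-1,"offset":[10,250,0],"rotation":[0,0,0]},{"gripper":-1,"offset":[10,250,0],"rotation":[0,0,0]},{"gripper":-1,"offset":[10,250,0],"rotation":[0,0,0]}]'
python3 - <<'E'
from h import *
d=ctrl.get_image("wrist");o=ctrl.get_obs();print(o["tool_pos"])
rings(d,[.416,.235],.046,.026,.0285)
c=locate(d,[.416,.235],.046,sat=50)
goto([*c,.016])
cv2.imwrite('pics/after3.png',d['image'][:,:,::-1])
E
```

```text
ring [ 0.4333 -0.2374  0.0276] n 437
t: 29.05
tool_pos: [0.4344, -0.1527, 0.2405]
tool_rot: [0.005, 3.14, -0.002]
contact_force: [1.2, 0.9, 0.7]
opening: 0.0858
grip_force: 0.0
t: 30.05
tool_pos: [0.4241, 0.0967, 0.2383]
tool_rot: [-0.002, -3.141, 0.0]
contact_force: [0.4, 1.9, 0.1]
opening: 0.0855
grip_force: 0.0
[0.42411078 0.0966804  0.23837308]
ring [0.4154 0.2353 0.0274] n 169
centre [0.4156 0.2351] rms mm 0.33 free fit [0.4156 0.2352 0.031 ] px (np.float64(458.1673264300046), np.float64(161.8150527385029)) 84
t 30.1 pos [0.4241 0.0967 0.2384] off [  8.7 138.5 222.3] rot [-0.    -0.    -0.002]
```

View pics/after3.png

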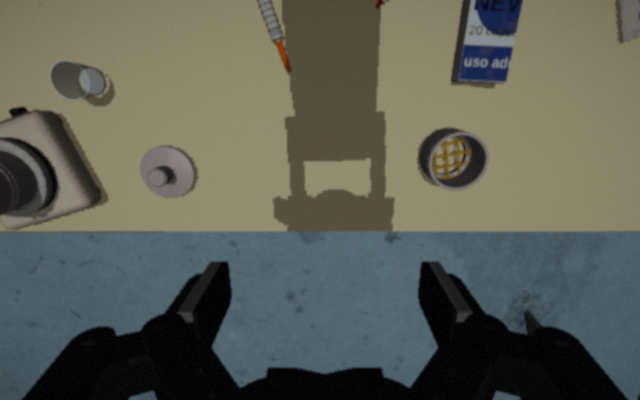

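Only the coarse sieve remains on that side at (453,160), with the lid at (168,172). Picking the coarse sieve.

```bash
python3 -m handwheel '[{"gripper":-1,"offset":[4,55,10],"rotation":[0,0,0]},{"gripper":-1,"offset":[8,112,30],"rotation":[0,0,0]},{"gripper":-1,"offset":[8.7,138.5,75],"rotation":[0,0,0]},{"gripper":-1,"offset":[8.7,138.5,130],"rotation":[0,0,0]},{"gripper":-1,"offset":[8.7,138.5,180],"rotation":[0,0,0]},{"gripper":-1,"offset":[8.7,138.5,210],"rotation":[0,0,0]},{"gripper":-1,"offset":[8.7,138.5,220],"rotation":[0,0,0]},{"gripper":-1,"offset":[8.7,138.5,220],"rotation":[0,0,0]}]'
python3 -m handwheel '[{"gripper":-1,"offset":[0,0,0],"rotation":[0,0,0]},{"gripper":0.5,"offset":[0,0,0],"rotation":[0,0,0]},{"gripper":0.5,"offset":[0,0,0],"rotation":[0,0,0]},{"gripper":0.5,"offset":[0,0,0],"rotation":[0,0,0]},{"gripper":0.5,"offset":[0,0,0],"rotation":[0,0,0]},{"gripper":0.5,"offset":[0,0,0],"rotation":[0,0,0]},{"gripper":0.5,"offset":[0,0,0],"rotation":[0,0,0]},{"gripper":0.5,"offset":[0,0,0],"rotation":[0,0,0]}]'
python3 -c "
from h import *
goto([.4342,-.2375,.165])"
```

```text
t: 31.1
tool_pos: [0.4156, 0.2357, 0.0186]
tool_rot: [-0.001, -3.141, 0.0]
contact_force: [0.2, 0.0, -0.3]
opening: 0.0857
grip_force: 0.0
t: 32.1
tool_pos: [0.4164, 0.2365, 0.0202]
tool_rot: [-0.001, 3.139, 0.001]
contact_force: [-0.9, -1.3, 5.3]
opening: 0.0607
grip_force: 32.7
t 32.1 pos [0.4164 0.2365 0.0202] off [ -18.  -473.9 -145. ] rot [0.001 0.002 0.   ]
```

```bash
python3 -m handwheel '[{"gripper":0.5,"offset":[0,0,-20],"rotation":[0,0,0]},{"gripper":0.5,"offset":[0,0,-65],"rotation":[0,0,0]},{"gripper":0.5,"offset":[-1,-30,-110],"rotation":[0,0,0]},{"gripper":0.5,"offset":[-3,-75,-145],"rotation":[0,0,0]},{"gripper":0.5,"offset":[-6,-130,-165],"rotation":[0,0,0]},{"gripper":0.5,"offset":[-9,-190,-170],"rotation":[0,0,0]},{"gripper":0.5,"offset":[-11,-250,-170],"rotation":[0,0,0]},{"gripper":0.5,"offset":[-13,-310,-170],"rotation":[0,0,0]}]'
python3 -m handwheel '[{"gripper":0.5,"offset":[-2,-60,0],"rotation":[0,0,0]},{"gripper":0.5,"offset":[-4,-110,0],"rotation":[0,0,0]},{"gripper":0.5,"offset":[-5,-145,0],"rotation":[0,0,0]},{"gripper":0.5,"offset":[-5,-163.9,8],"rotation":[0,0,0]},{"gripper":0.5,"offset":[-5,-163.9,16],"rotation":[0,0,0]},{"gripper":0.5,"offset":[-5,-163.9,20],"rotation":[0,0,0]},{"gripper":0.5,"offset":[-5,-163.9,20],"rotation":[0,0,0]},{"gripper":0.5,"offset":[-5,-163.9,20],"rotation":[0,0,0]}]'
python3 - <<'E'
from h import *
d=ctrl.get_image("wrist");o=ctrl.get_obs();print(o["tool_pos"],o["contact_force"],o["wrist_torque"])
cv2.imwrite('pics/over4.png',d['image'][:,:,::-1])
z=o["tool_pos"][2]-.0202+.046
for lo,hi in ((.026,.0285),(.0295,.0325)): rings(d,o["tool_pos"][:2],z,lo,hi)
E
```

```text
t: 33.1
tool_pos: [0.4281, -0.0757, 0.1891]
tool_rot: [-0.001, 3.14, -0.001]
contact_force: [1.9, -0.1, -0.8]
opening: 0.0611
grip_force: 33.3
t: 34.1
tool_pos: [0.4336, -0.2371, 0.1687]
tool_rot: [-0.002, 3.141, -0.0]
contact_force: [0.2, 0.1, -1.4]
opening: 0.0609
grip_force: 33.3
[ 0.43363083 -0.23729501  0.16881043] [ 0.27387504 -0.36344359  0.07486469] [-0.03991807 -0.00904121  0.00765525]
ring [ 0.4326 -0.2372  0.0274] n 453
ring [ 0.4329 -0.2372  0.0307] n 511
```

```bash
python3 -m handwheel '[{"gripper":0.5,"offset":[-0.7,-0.2,3],"rotation":[0,0,0]},{"gripper":0.5,"offset":[-0.7,-0.2,8],"rotation":[0,0,0]},{"gripper":0.5,"offset":[-0.7,-0.2,13],"rotation":[0,0,0]},{"gripper":0.5,"offset":[-0.7,-0.2,17],"rotation":[0,0,0]},{"gripper":0.5,"offset":[-0.7,-0.2,18.5],"rotation":[0,0,0]},{"gripper":0.5,"offset":[-0.7,-0.2,19.5],"rotation":[0,0,0]},{"gripper":0.5,"offset":[-0.7,-0.2,20.5],"rotation":[0,0,0]},{"gripper":0.5,"offset":[-0.7,-0.2,21.5],"rotation":[0,0,0]}]'
python3 -m handwheel '[{"gripper":0.5,"offset":[0,0,0.6],"rotation":[0,0,0]},{"gripper":0.5,"offset":[0,0,1.2],"rotation":[0,0,0]},{"gripper":0.5,"offset":[0,0,1.8],"rotation":[0,0,0]},{"gripper":0.5,"offset":[0,0,2.4],"rotation":[0,0,0]},{"gripper":0.5,"offset":[0,0,2.8],"rotation":[0,0,0]},{"gripper":0.5,"offset":[0,0,3.2],"rotation":[0,0,0]},{"gripper":0.5,"offset":[0,0,3.2],"rotation":[0,0,0]},{"gripper":0.5,"offset":[0,0,3.2],"rotation":[0,0,0]}]'
```

```text
t: 35.15
tool_pos: [0.4341, -0.2381, 0.1471]
tool_rot: [-0.0, 3.141, -0.0]
contact_force: [0.3, 0.7, -2.0]
opening: 0.061
grip_force: 33.3
t: 36.15
tool_pos: [0.434, -0.238, 0.1438]
tool_rot: [-0.0, 3.142, -0.0]
contact_force: [-0.1, -0.3, -1.7]
opening: 0.0611
grip_force: 33.3
```

```bash
python3 -m handwheel '[{"gripper":0.5,"offset":[0,0.2,0.3],"rotation":[0,0,0]},{"gripper":0.5,"offset":[0,0.2,0.6],"rotation":[0,0,0]},{"gripper":0.5,"offset":[0,0.2,0.9],"rotation":[0,0,0]},{"gripper":0.5,"offset":[0,0.2,1.2],"rotation":[0,0,0]},{"gripper":0.5,"offset":[0,0.2,1.5],"rotation":[0,0,0]},{"gripper":0.5,"offset":[0,0.2,1.5],"rotation":[0,0,0]},{"gripper":0.5,"offset":[0,0.2,1.5],"rotation":[0,0,0]},{"gripper":0.5,"offset":[0,0.2,1.5],"rotation":[0,0,0]}]'
```

```text
t: 37.15
tool_pos: [0.4343, -0.2379, 0.1432]
tool_rot: [-0.0, 3.141, -0.0]
contact_force: [-2.3, 1.2, 5.3]
opening: 0.0609
grip_force: 33.9
```

```bash
python3 - <<'E'
from h import *
d=ctrl.get_image("wrist");o=ctrl.get_obs()
rings(d,o["tool_pos"][:2],.169,.026,.0285)
E
python3 -m handwheel '[{"gripper":0.5,"offset":[0.2,-0.1,-0.5],"rotation":[0,0,0]},{"gripper":-1,"offset":[0.2,-0.1,-0.5],"rotation":[0,0,0]},{"gripper":-1,"offset":[0.2,-0.1,-0.5],"rotation":[0,0,0]},{"gripper":-1,"offset":[0.2,-0.1,-0.5],"rotation":[0,0,0]},{"gripper":-1,"offset":[0,0,-20],"rotation":[0,0,0]},{"gripper":-1,"offset":[0,0,-60],"rotation":[0,0,0]},{"gripper":-1,"offset":[0,20,-105],"rotation":[0,0,0]},{"gripper":-1,"offset":[0,60,-130],"rotation":[0,0,0]}]'
python3 -m handwheel '[{"gripper":-1,"offset":[0,40,0],"rotation":[0,0,0]},{"gripper":-1,"offset":[0,70,0],"rotation":[0,0,0]},{"gripper":-1,"offset":[0,80,0],"rotation":[0,0,0]},{"gripper":-1,"offset":[0,80,0],"rotation":[0,0,0]},{"gripper":-1,"offset":[0,80,0],"rotation":[0,0,0]},{"gripper":-1,"offset":[0,80,0],"rotation":[0,0,0]},{"gripper":-1,"offset":[0,80,0],"rotation":[0,0,0]},{"gripper":-1,"offset":[0,80,0],"rotation":[0,0,0]}]'
python3 - <<'E'
from h import *
d=ctrl.get_image("wrist");o=ctrl.get_obs();print(o["tool_pos"])
rings(d,[.433,-.2375],.169,.026,.0285)
rings(d,[.435,-.0864],.036,.0085,.0115)
c=locate(d,[.435,-.0864],.0115,sat=50)
goto([*c,.017])
cv2.imwrite('pics/after4.png',d['image'][:,:,::-1])
E
```

```text
ring [ 0.4334 -0.2379  0.0275] n 442
t: 38.2
tool_pos: [0.4349, -0.1785, 0.277]
tool_rot: [0.003, 3.137, -0.005]
contact_force: [1.2, 0.6, 0.0]
opening: 0.0855
grip_force: 0.0
t: 39.2
tool_pos: [0.434, -0.0981, 0.2721]
tool_rot: [-0.001, -3.141, -0.0]
contact_force: [0.9, 0.4, -1.3]
opening: 0.0855
grip_force: 0.0
[ 0.43398282 -0.09800281  0.27218186]
ring [ 0.4332 -0.2384  0.0274] n 242
ring [ 0.4348 -0.0848  0.0093] n 40
centre [ 0.4347 -0.0862] rms mm 0.45 free fit [ 0.4344 -0.0863  0.0312] px (np.float64(334.15238138662534), np.float64(157.4761342109142)) 69
t 39.25 pos [ 0.434  -0.098   0.2722] off [ -0.8  11.8 255.2] rot [ 0. -0. -0.]
```

View pics/after4.png

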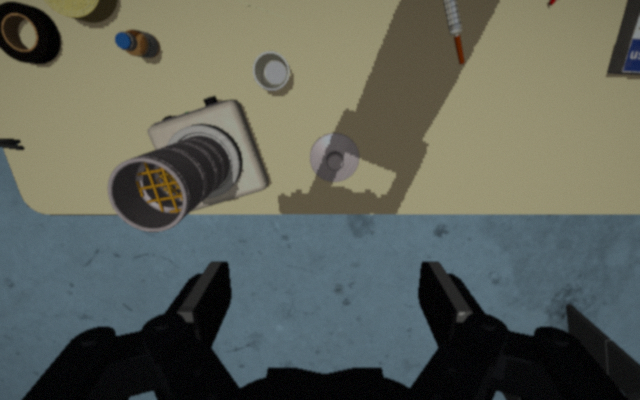

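The stack stands straight, coarse rim at (150,187) and the lid at (334,158). Picking the lid by its knob.

```bash
python3 -m handwheel '[{"gripper":-1,"offset":[-0.8,11.9,40],"rotation":[0,0,0]},{"gripper":-0.3,"offset":[-0.8,11.9,90],"rotation":[0,0,0]},{"gripper":-0.3,"offset":[-0.8,11.9,145],"rotation":[0,0,0]},{"gripper":-0.3,"offset":[-0.8,11.9,195],"rotation":[0,0,0]},{"gripper":-0.3,"offset":[-0.8,11.9,235],"rotation":[0,0,0]},{"gripper":-0.3,"offset":[-0.8,11.9,250],"rotation":[0,0,0]},{"gripper":-0.3,"offset":[-0.8,11.9,254],"rotation":[0,0,0]},{"gripper":-0.3,"offset":[-0.8,11.9,254],"rotation":[0,0,0]}]'
python3 -m handwheel '[{"gripper":0,"offset":[0,0,0],"rotation":[0,0,0]},{"gripper":0.5,"offset":[0,0,0],"rotation":[0,0,0]},{"gripper":1,"offset":[0,0,0],"rotation":[0,0,0]},{"gripper":1,"offset":[0,0,0],"rotation":[0,0,0]},{"gripper":1,"offset":[0,0,0],"rotation":[0,0,0]},{"gripper":1,"offset":[0,0,0],"rotation":[0,0,0]},{"gripper":1,"offset":[0,0,0],"rotation":[0,0,0]},{"gripper":1,"offset":[0,0,0],"rotation":[0,0,0]}]'
python3 -c "
from h import *
goto([.4345,-.2382,.205])"
```

```text
t: 40.25
tool_pos: [0.4361, -0.0864, 0.0197]
tool_rot: [-0.0, 3.139, -0.001]
contact_force: [0.4, -0.4, 0.3]
opening: 0.0556
grip_force: 0.0
t: 41.25
tool_pos: [0.4356, -0.0862, 0.0194]
tool_rot: [-0.0, 3.14, -0.001]
contact_force: [-0.8, 0.6, 5.9]
opening: 0.0194
grip_force: 29.4
t 41.25 pos [ 0.4356 -0.0862  0.0194] off [   0.9 -152.1 -185.5] rot [-0.001  0.001  0.   ]
```

```bash
python3 -m handwheel '[{"gripper":1,"offset":[0,0,-15],"rotation":[0,0,0]},{"gripper":1,"offset":[0,0,-55],"rotation":[0,0,0]},{"gripper":1,"offset":[0,0,-110],"rotation":[0,0,0]},{"gripper":1,"offset":[0,0,-165],"rotation":[0,0,0]},{"gripper":1,"offset":[0,-10,-200],"rotation":[0,0,0]},{"gripper":1,"offset":[1,-45,-210],"rotation":[0,0,0]},{"gripper":1,"offset":[1,-90,-210],"rotation":[0,0,0]},{"gripper":1,"offset":[1,-130,-210],"rotation":[0,0,0]}]'
python3 -m handwheel '[{"gripper":1,"offset":[0,-16,0],"rotation":[0,0,0]},{"gripper":1,"offset":[0,-22.1,6],"rotation":[0,0,0]},{"gripper":1,"offset":[0,-22.1,14],"rotation":[0,0,0]},{"gripper":1,"offset":[0,-22.1,22],"rotation":[0,0,0]},{"gripper":1,"offset":[0,-22.1,24],"rotation":[0,0,0]},{"gripper":1,"offset":[0,-22.1,24],"rotation":[0,0,0]},{"gripper":1,"offset":[0,-22.1,24],"rotation":[0,0,0]},{"gripper":1,"offset":[0,-22.1,24],"rotation":[0,0,0]}]'
python3 - <<'E'
from h import *
d=ctrl.get_image("wrist");o=ctrl.get_obs();print(o["tool_pos"],o["contact_force"],o["wrist_torque"])
cv2.imwrite('pics/over5.png',d['image'][:,:,::-1])
z=o["tool_pos"][2]-.0194+.0115
rings(d,o["tool_pos"][:2],z,.0295,.0325)
rings(d,[.4333,-.2382],.169,.0295,.0325)
E
```

```text
t: 42.25
tool_pos: [0.4336, -0.2171, 0.2292]
tool_rot: [-0.0, 3.141, -0.001]
contact_force: [0.7, -0.6, -0.6]
opening: 0.0196
grip_force: 29.5
t: 43.25
tool_pos: [0.434, -0.2381, 0.2046]
tool_rot: [-0.0, 3.141, -0.001]
contact_force: [0.4, -0.0, -1.3]
opening: 0.0199
grip_force: 29.5
[ 0.43396652 -0.23807624  0.20457453] [ 0.11569174  0.71420541 -1.23946306] [-0.00391079  0.04569521  0.0014796 ]
ring [ 0.4335 -0.238   0.0306] n 352
ring [ 0.4337 -0.2384  0.0309] n 206
```

View pics/over5.png

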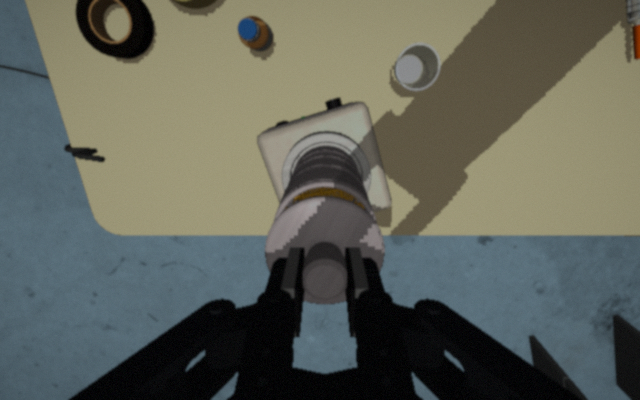

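The lid is held level over the stack, disc centred near (325,255). It's aligned within 0.4 mm of the coarse rim (0.4335/-0.2380 against 0.4337/-0.2384). About 23 mm to go down.

```bash
python3 -m handwheel '[{"gripper":1,"offset":[-0.1,-0.3,3],"rotation":[0,0,0]},{"gripper":1,"offset":[-0.1,-0.3,8],"rotation":[0,0,0]},{"gripper":1,"offset":[-0.1,-0.3,12],"rotation":[0,0,0]},{"gripper":1,"offset":[-0.1,-0.3,15],"rotation":[0,0,0]},{"gripper":1,"offset":[-0.1,-0.3,16.5],"rotation":[0,0,0]},{"gripper":1,"offset":[-0.1,-0.3,17.5],"rotation":[0,0,0]},{"gripper":1,"offset":[-0.1,-0.3,18.5],"rotation":[0,0,0]},{"gripper":1,"offset":[-0.1,-0.3,19.5],"rotation":[0,0,0]}]'
python3 -m handwheel '[{"gripper":1,"offset":[0,0,0.5],"rotation":[0,0,0]},{"gripper":1,"offset":[0,0,1],"rotation":[0,0,0]},{"gripper":1,"offset":[0,0,1.5],"rotation":[0,0,0]},{"gripper":1,"offset":[0,0,2],"rotation":[0,0,0]},{"gripper":1,"offset":[0,0,2.5],"rotation":[0,0,0]},{"gripper":1,"offset":[0,0,3],"rotation":[0,0,0]},{"gripper":1,"offset":[0,0,3],"rotation":[0,0,0]},{"gripper":1,"offset":[0,0,3],"rotation":[0,0,0]}]'
```

```text
t: 44.3
tool_pos: [0.434, -0.2383, 0.1848]
tool_rot: [-0.0, 3.141, -0.0]
contact_force: [0.7, 0.3, -0.7]
opening: 0.0193
grip_force: 29.5
t: 45.3
tool_pos: [0.4339, -0.2383, 0.1818]
tool_rot: [-0.0, 3.142, -0.0]
contact_force: [-0.9, -0.5, -0.8]
opening: 0.0195
grip_force: 29.5
```

```bash
python3 -m handwheel '[{"gripper":1,"offset":[0,0,0.3],"rotation":[0,0,0]},{"gripper":1,"offset":[0,0,0.6],"rotation":[0,0,0]},{"gripper":1,"offset":[0,0,0.9],"rotation":[0,0,0]},{"gripper":1,"offset":[0,0,1.1],"rotation":[0,0,0]},{"gripper":1,"offset":[0,0,1.3],"rotation":[0,0,0]},{"gripper":1,"offset":[0,0,1.3],"rotation":[0,0,0]},{"gripper":1,"offset":[0,0,1.3],"rotation":[0,0,0]},{"gripper":1,"offset":[0,0,1.3],"rotation":[0,0,0]}]'
```

```text
t: 46.3
tool_pos: [0.4343, -0.2385, 0.1813]
tool_rot: [-0.0, 3.141, -0.001]
contact_force: [-0.9, 1.2, 5.0]
opening: 0.0198
grip_force: 30.1
```

Seated at the expected height. Releasing and backing off to check.

```bash
python3 -m handwheel '[{"gripper":1,"offset":[0,0,-0.5],"rotation":[0,0,0]},{"gripper":-0.3,"offset":[0,0,-0.5],"rotation":[0,0,0]},{"gripper":-0.3,"offset":[0,0,-0.5],"rotation":[0,0,0]},{"gripper":-0.3,"offset":[0,0,-0.5],"rotation":[0,0,0]},{"gripper":-0.3,"offset":[0,0,-15],"rotation":[0,0,0]},{"gripper":-0.3,"offset":[0,0,-45],"rotation":[0,0,0]},{"gripper":-0.3,"offset":[0,20,-85],"rotation":[0,0,0]},{"gripper":-0.3,"offset":[0,60,-110],"rotation":[0,0,0]}]'
python3 -m handwheel '[{"gripper":-0.3,"offset":[0,60,0],"rotation":[0,0,0]},{"gripper":-0.3,"offset":[0,115,0],"rotation":[0,0,0]},{"gripper":-0.3,"offset":[0,160,0],"rotation":[0,0,0]},{"gripper":-0.3,"offset":[0,180,0],"rotation":[0,0,0]},{"gripper":-0.3,"offset":[0,180,0],"rotation":[0,0,0]},{"gripper":-0.3,"offset":[0,180,0],"rotation":[0,0,0]},{"gripper":-0.3,"offset":[0,180,0],"rotation":[0,0,0]},{"gripper":-0.3,"offset":[0,180,0],"rotation":[0,0,0]}]'
python3 - <<'E'
from h import *
d=ctrl.get_image("side")
cv2.imwrite('pics/fin.png',cv2.resize(d['image'][90:310,280:500],(600,600),interpolation=2)[:,:,::-1])
E
```

```text
t: 47.3
tool_pos: [0.4345, -0.1788, 0.294]
tool_rot: [0.003, 3.138, -0.003]
contact_force: [0.3, -0.2, -0.1]
opening: 0.0557
grip_force: 0.0
t: 48.3
tool_pos: [0.4339, 0.001, 0.2904]
tool_rot: [-0.002, -3.141, 0.0]
contact_force: [0.8, 0.8, 0.1]
opening: 0.0553
grip_force: 0.0
```

View pics/fin.png

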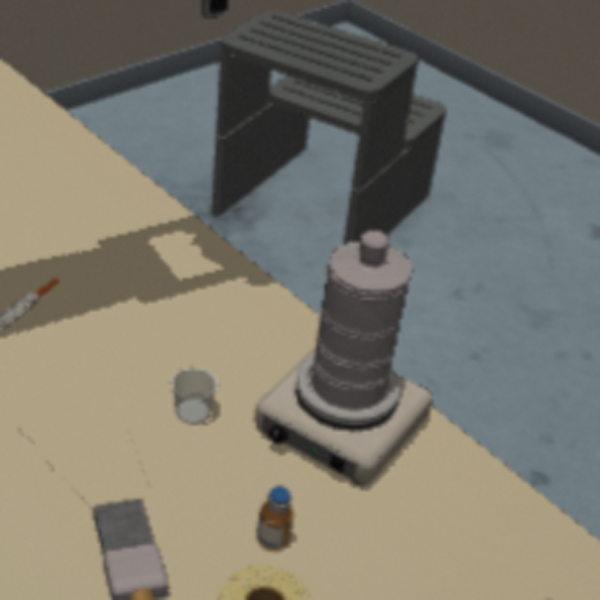

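The stack stands upright and closed on the shaker, with even seams and the lid flat at (372,262). The cup and vial haven't moved. Handing in.

```bash
python3 -c "
from station import ctrl
print(ctrl.finish_job())"
```

```text
the job is handed in; nothing more can be done
None
```

I stacked the pan, fine, medium and coarse sieves and the lid on the shaker, in that order, and handed the job in after about 48 s; each piece settled at its expected height, the vial and cup stood where they were in the last picture, and I never went near the carton.

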